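Tip the power supply onto its feet and push it up to the stop

ROBOT

A 6-joint arm with a two-finger parallel gripper is mounted at the origin on the work surface; the furniture and walls round the work are solid. World frame = base frame: x ahead of the robot, y to its left, z up, the work surface at z = 0. Lengths are in mm, angles in rad, forces in N, time in s.
With the tool pointing down it reaches from about 350 to 875 mm from the base axis. Payload 4.2 kg.
Tool frame: the origin (TCP) lies on the mounting face of the last link; the fingertips stand 173 mm ahead of it and the grasp point (between the pads) lies 155 mm ahead of it; z points along the fingers, y is the direction in which the jaws open and shut (so a half turn about z gives the same grasp; the last joint's range is limited). The gripper opens to 85 mm and grips with 20 to 120 N. Pads are 22 mm wide; open, the fingers measure 114 mm over their backs; the gripper's body (76 mm by 85 mm) begins 54 mm behind the grasp point. The pads swing forward as they close: fully open they stand 13 mm farther back than shut.
Start: joints at [-1.081, 0.385, 0.008, 0, -1.194, -0.259], TCP at [142.991, -608.403, 404.712] pointing down, gripper open.
Joint ranges: [-3.14, 3.14], [-1.21, 2.06], [-1.07, 1.41], [-3.16, 2.05], [-2.99, -0.16], [-3.1, 3.1]. Speed limits (rad/s): [2.79, 2.79, 3.14, 3.14, 3.14, 3.14].

INTERFACE

Orientations are given as a unit quaternion [x, y, z, w].
In Python, from bench import arm gives the robot as it stands. The module is installed in compiled form; this text tells all that it offers.
- The arm moves only by the tool play_rows, never from a script. Its argument "moves" is a list of rows, each a list of 3 entries, a list of its own where there are three numbers: the shift along the world's x, y, z in units of 30 cm (1.0 is 30 cm), then the turn about the world's z in units of 30 degrees (1.0 is 30 degrees), then the gripper's target within -1 to 1 (shut at 1, half-way at 0, fully open at -1). In form: [[[x, y, z], turn, jaw], ...]. A call has 1 to 12 rows; each row is the pose to reach, as a shift and turn from the pose measured when the call began; what a row does not reach only later rows make up. A row lasts 1/8 s, in which the tool goes at most 62.5 mm and 10.7 degrees, less where a joint would pass 70% of its speed; a pose out of reach is approached as far as the arm can. A call with a number of a shift or a turn outside -1 to 1 is refused whole. A call with a gripper value outside its range is refused whole. The fingers move at their own pace and stop on an object; the grip force is fixed at half the most. Time passes only in rows, so rows that repeat a pose let the fingers close. It gives the time, the measured TCP pose, the force and the opening at its end, in the units of the state.
- arm.read_state(): the state, without advancing time (a new reading comes with each control period).
- arm.get_image(name): name is "scene" or "side" or "wrist"; returns a dict with "pixels" (384x512x3 uint8, red, green, blue), "vfov" (degrees; the focal length in pixels is half the picture's height over the tangent of half this angle, whatever the lens; pixels are square), "cx", "cy" (the principal point, pixels), "dist" ([k1, k2, p1, p2, k3] as OpenCV has them; the pictures are not rectified), "xyz" and "rotation" of the camera in the world. Camera axes: x right, y up, looking along -z (the intrinsics and any distortion apply to the point x, -y, -z); pixel columns grow to the right and rows downward; lengths in mm; the calibration is good to about 2 mm. A picture is of the moment at which its call begins. There is no depth.
- arm.job_done(): hands the job in, once; it reports no verdict.
Trained networks look in a picture, given as the dict that the camera call returned (one of the last four; its "shot" number tells which), for a name from the list of things; names that differ only in an ending like _2 or _b are one class to them, and where a whole thing is asked for, a point or a joint stands for the part that bears it (a point fixed in the world has none). Each returns a list of dicts, best first, with "conf" (0 to 1); they miss things now and then, are a little off and sometimes report something else, mostly with a low value. They report only what shows in the picture. A call takes as long as a camera call. They do not tell look-alikes from the thing itself.
- arm.look_for(name, picture): "centre" ([x, y, z] in mm, in world coordinates, good to about 4 mm: the middle of the surface that is visible of it).
The state is a dict: "clock": time; "joints": joint angles; "joint_vel": joint speeds; "joint_efforts": joint torques, N m; "position": TCP position; "ee_rot": TCP orientation; "contact_force": force on the tool from outside, world axes, zero at the start; "wrist_torque": the same for the moment, N m; "gripper_width": finger opening in mm.
Only numpy, scipy, OpenCV 4.12 (cv2) and the standard library are available. Lean on these libraries where they do the work, as an engineer would, in place of code of your own. Each camera call takes 0.05 s, during which the arm holds its last target.

TASK

The grey power supply stands on end on the assembly board. Without gripping or lifting it, push it over so that it lies on its four rubber feet, then push it along the board until its leading end sits flush and square against the stop rail, within the length of the rail. Leave the other things on and round the board where they are.

Things in the scene. Friction and masses are not known exactly. Their poses are not given: they have to be found in the camera images.
- psu_center (a point): Centre of the power supply: grey metal box, 54 mm (own x) x 70 (own y) x 120 (own z), 0.35 to 0.7 kg, loose. At first it stands on end: own z up, this point 60 mm above the board. Its own +x side, facing the stop rail within 7 degrees, has four round rubber feet (16 mm across, 4 high); the -x side has vent slots. Lying on its feet: own x down, this point 31 mm, upper face 58 mm above the board.
- psu_lead (a point): Centre of the power supply's leading end face (the face with the output socket): its top face at the start, the face toward the stop rail once it lies on its feet. The opposite end lies 120 mm from here along own -z. Axes as for psu_center.
- stop_face (a point): Middle of the stop rail's near face, at the height of the board's top. The fixed board is a grey plastic plate 300 (own x) x 180 (own y) x 8 mm, top 8 mm above the bench; the dark rail fixed across its left end is 130 mm long (own y), 16 thick, 25 high above the board. Own x points square into the rail, roughly to the robot's left; own y toward the robot; z up. The board's right edge is 275 mm from here along own -x.
- case: Bystander: small flat case with a lid on the bench just beyond the stop rail, 70 x 90 x 29 mm; origin in the middle of its underside.
- terminal: Bystander: small screw-terminal block on the board's edge nearest the robot, 12 x 30 x 11 mm; origin in the middle of its underside.
- capacitor: Bystander: small black cylindrical capacitor lying on the board's edge nearest the robot, 10 x 35 x 10 mm; origin in the middle of its underside.
- psu: The power supply itself; origin in the middle of the end face it stands on at the start; axes as for psu_center. To tip it, push near the top of its -x side: about 50 mm of push at 95 mm above the board takes it past its balance and it falls over its lower +x edge onto its feet.
Not all that is in view belongs to the job. Leave any orange look-alike of the psu alone.

How it is judged:
By the outcome, as a careful person would: the job done as asked, in the order asked, and still so for the second after the job is handed in, with the robot touching nothing.
It also fails if it takes over 48 s, if anything falls off the work surface, if the arm or the gripper's body presses on something with over 40 N, if the wrist force passes 120 N, or if a joint passes its speed limit or range.

## Working session

There is one attempt and no reset: what is moved stays moved. The work goes in short steps, Python scripts to look and compute and a tool call to move; the robot and the scene stay as the last step left them, time stands still between calls to the robot, and variables do not carry over. Pictures are saved under pics/ and viewed, and the job is handed in when it is done.

Besides the shell and the picture viewer there is one more tool, called after "Request:" as name([rows], argument=value, ...), one row to a line, values as JSON. play_rows: Moves the arm, as the interface text tells. Shifts and turns lie within -1 to 1; 1 stands for 30 cm of shift or 30 degrees of turn. Its arguments: {"type":"object","properties":{"moves":{"type":"array"}},"required":["moves"]}

```bash
mkdir -p pics
cat > h.py <<'E'
import numpy as np, cv2
from bench import arm
def K(p):
    f=p["pixels"].shape[0]/2/np.tan(np.radians(p["vfov"])/2)
    return np.array([[f,0,p["cx"]],[0,f,p["cy"]],[0,0,1.]])
def Rm(p):
    R=np.array(p["rotation"],float)
    if R.shape!=(3,3):
        from scipy.spatial.transform import Rotation
        R=Rotation.from_quat(R.ravel()).as_matrix()
    return R
F=np.diag([1,-1,-1.])
def proj(p,X):
    X=np.atleast_2d(X).astype(float)
    Rc=F@Rm(p).T; t=-Rc@np.array(p["xyz"],float)
    return cv2.projectPoints(X,cv2.Rodrigues(Rc)[0],t,K(p),np.array(p["dist"],float))[0].reshape(-1,2)
def ray(p,uv,z):
    uv=np.atleast_2d(uv).astype(float)
    n=cv2.undistortPoints(uv.reshape(-1,1,2),K(p),np.array(p["dist"],float)).reshape(-1,2)
    d=(Rm(p)@F@np.c_[n,np.ones(len(n))].T).T
    o=np.array(p["xyz"],float)
    return o+d*((z-o[2])/d[:,2])[:,None]
def save(p,n,s=1.5):
    cv2.imwrite("pics/"+n,cv2.resize(p["pixels"][:,:,::-1],None,fx=s,fy=s,interpolation=cv2.INTER_CUBIC))
E
python3 - <<'E'
from h import *
import pickle
print(arm.read_state())
for c in ["scene","side","wrist"]:
    p=arm.get_image(c); save(p,c+"0.png"); pickle.dump(p,open(c+"0.pkl","wb"))
    print(c,{k:v for k,v in p.items() if k!="pixels"})
    if c!="wrist":
      for n in ["psu_center","psu_lead","stop_face","case","terminal","capacitor","psu"]:
        print(n,[(np.round(d["centre"]).tolist(),round(d["conf"],2),np.round(proj(p,d["centre"])[0]).tolist()) for d in arm.look_for(n,p)])
E
```

```text
{'clock': 0.0, 'joints': array([-1.08144554e+00,  3.85572457e-01,  6.58544936e-03, -4.88530489e-04,
       -1.19399859e+00, -2.58591736e-01]), 'joint_vel': array([ 0.0007005 ,  0.00112905,  0.00132739, -0.0008572 , -0.00101446,
        0.00108722]), 'joint_efforts': array([-5.95526526e-04, -3.92289197e+01,  1.88396466e+01,  4.18595821e+00,
       -4.54831752e-03,  4.45875401e-06]), 'position': array([ 142.92615942, -608.21997578,  403.59730961]), 'ee_rot': array([-1.15034102e-01,  9.93360914e-01,  1.10191770e-03, -1.88547908e-04]), 'contact_force': array([-0.74910568,  0.08204933,  1.10028871]), 'wrist_torque': array([-0.0324408 , -0.01523832, -0.02077549]), 'gripper_width': 85.46808518483144}
scene {'vfov': 55.58148579865776, 'cx': 258.5242823564702, 'cy': 197.4649031057882, 'dist': array([-0.02493438,  0.        ,  0.        ,  0.        ,  0.        ]), 'xyz': array([-53.39112208, 460.72953468, 697.21174238]), 'rotation': array([-0.15411051,  0.3644604 ,  0.85060899, -0.34624111]), 'shot': 1}
psu_center [([424.0, -140.0, 89.0], 0.93, [291.0, 166.0]), ([216.0, 272.0, 112.0], 0.7, [
[... 802 characters left out ...]
60.0])]
psu_lead [([475.0, -155.0, 104.0], 0.84, [187.0, 239.0]), ([253.0, 250.0, 86.0], 0.81, [338.0, 159.0])]
stop_face [([480.0, -36.0, 9.0], 0.86, [244.0, 261.0])]
case [([474.0, 140.0, 28.0], 0.75, [320.0, 244.0])]
terminal [([387.0, -65.0, 13.0], 0.37, [226.0, 231.0])]
capacitor []
psu [([474.0, -161.0, 104.0], 0.92, [184.0, 238.0]), ([254.0, 248.0, 85.0], 0.79, [338.0, 160.0])]
wrist {'vfov': 63.72975870689683, 'cx': 256.61289015649817, 'cy': 193.84588359087996, 'dist': array([-0.05794928,  0.        ,  0.        ,  0.        ,  0.        ]), 'xyz': array([  69.33710557, -626.47363201,  373.40557593]), 'rotation': array([-0.09438468, -0.11931185,  0.77508512,  0.61326933]), 'shot': 3}
```

View pics/scene0.png

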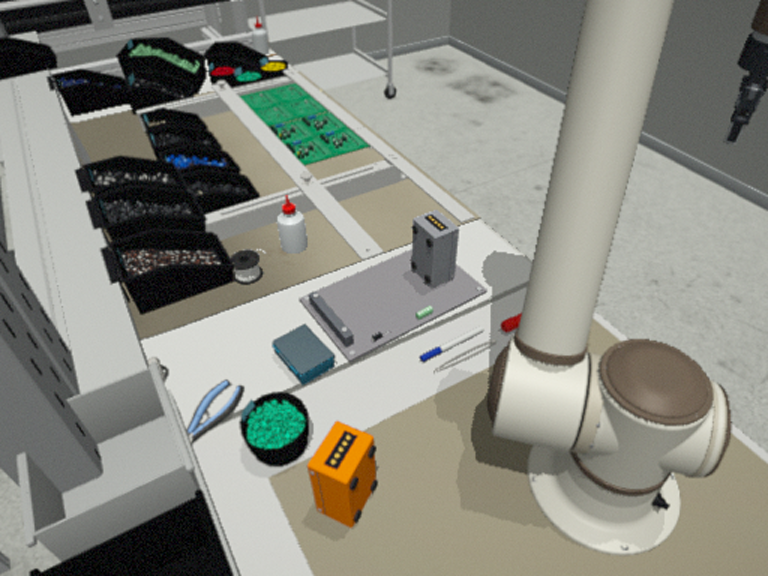

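View pics/side0.png

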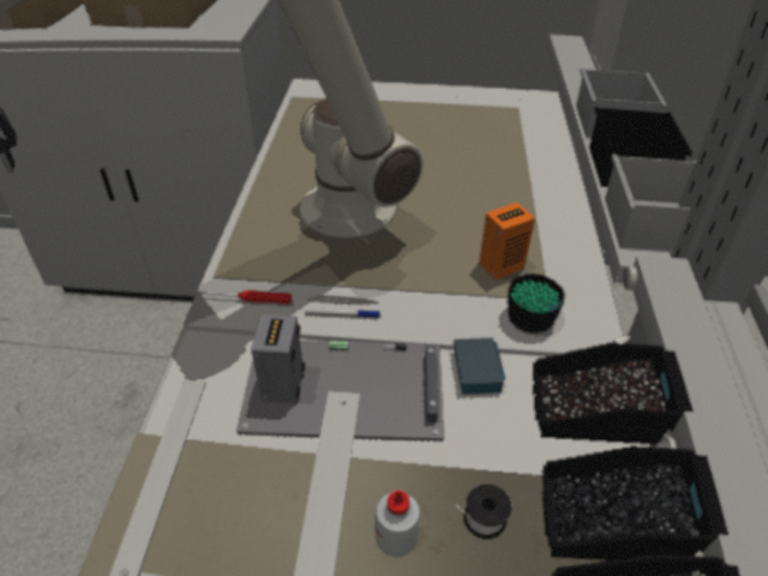

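View pics/wrist0.png

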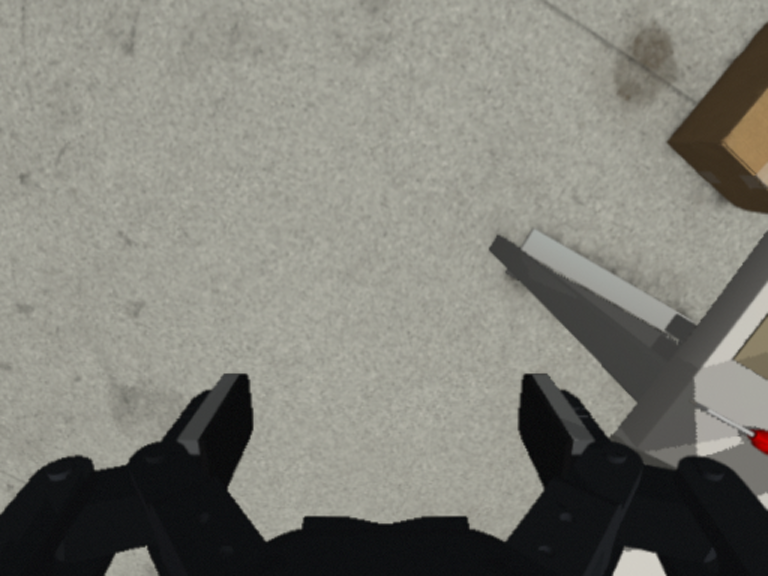

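The grey PSU stands at scene (291,166) and side (184,237). The orange look-alike at scene (228,313) is not the target. The board spans scene x 200–325, with the rail at (218,212), the case at (203,236), the terminal at (282,208) and the capacitor at (251,224). I'll enlarge crops to confirm this and get the poses.

Run:
```python
import pickle,cv2
p=pickle.load(open("scene0.pkl","rb"))["pixels"][130:245,195:330,::-1]
cv2.imwrite("pics/sc.png",cv2.resize(p,None,fx=5,fy=5,interpolation=cv2.INTER_CUBIC)[:600])
p=pickle.load(open("side0.pkl","rb"))["pixels"][200:300,150:305,::-1]
cv2.imwrite("pics/si.png",cv2.resize(p,None,fx=5,fy=5,interpolation=cv2.INTER_CUBIC))
```

```text
(no output)
```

View pics/sc.png

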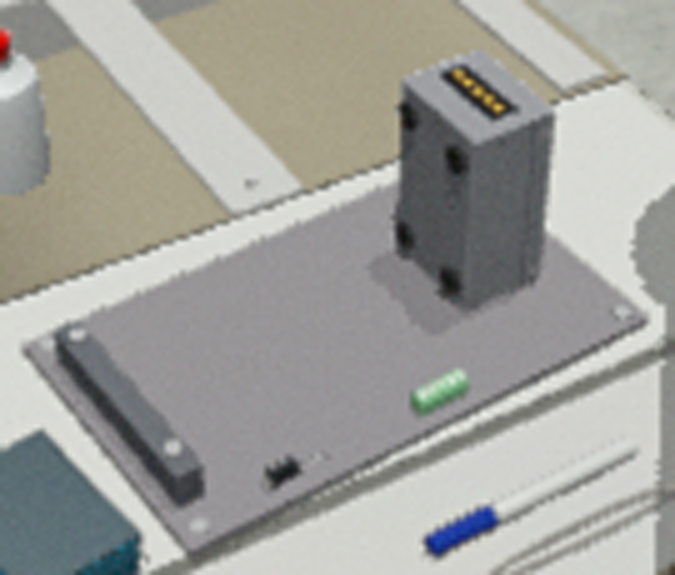

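View pics/si.png

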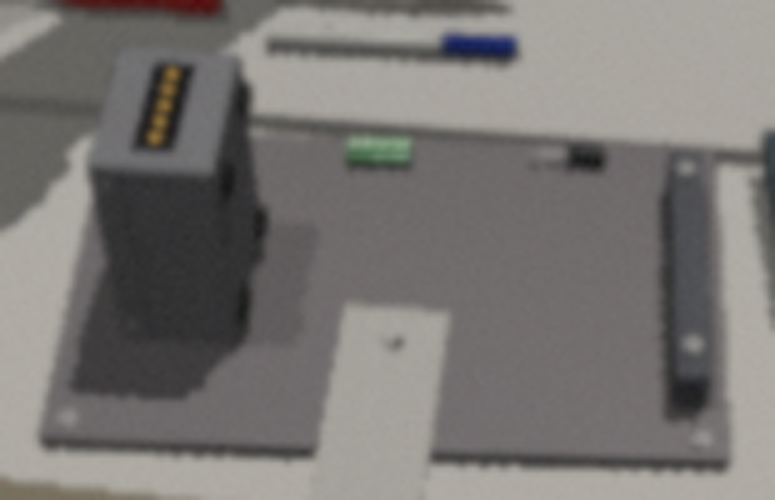

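```bash
cat > fit.py <<'E'
from h import *
import pickle
from scipy.optimize import least_squares
sc=pickle.load(open("scene0.pkl","rb")); si=pickle.load(open("side0.pkl","rb"))
S=lambda u,v:np.array([195+(u+.5)/5-.5,130+(v+.5)/5-.5]); D=lambda u,v:np.array([150+(u+.5)/5-.5,200+(v+.5)/5-.5])
def tri(a,b):
    f=lambda X:np.r_[proj(sc,X)[0]-a,proj(si,X)[0]-b]
    r=least_squares(f,[450,0,50.]);return r.x,np.abs(r.fun).max()
print("beam screw",tri(S(250,183),D(393,342)))
def T(q,L,z0):
    c,s=np.cos(q[2]),np.sin(q[2]);L=np.array(L,float)
    return np.c_[q[0]+c*L[:,0]-s*L[:,1],q[1]+s*L[:,0]+c*L[:,1],z0+L[:,2]]
# board own x ~ +y world ; own y toward robot (-x): yaw ~90deg
obs=[(sc,S(25,348),(25,-90,0)),(sc,S(190,549),(25,90,0)),(sc,S(648,316),(-275,90,0)),
 (si,D(42,435),(-275,-90,0)),(si,D(728,455),(25,-90,0)),(si,D(716,150),(25,90,0)),
 (sc,S(203,465),(16,65,25)),(sc,S(178,503),(0,65,0)),(si,D(670,375),(0,-65,25)),(si,D(706,375),(16,-65,25))]
f=lambda q:np.concatenate([proj(p,T(q,[l],8))[0]-o for p,o,l in obs])
r=least_squares(f,[450,-30,np.pi/2],x_scale=[10,10,.1],loss="soft_l1");print("stop",r.x[:2],np.degrees(r.x[2]));print(f(r.x).reshape(-1,2).round(1).tolist())
b=r.x
X0=[(27,-35),(27,35),(-27,35),(-27,-35)]
obs2=[(sc,S(402,82),(27,-35,120)),(sc,S(480,48),(-27,-35,120)),(sc,S(553,112),(-27,35,120)),(sc,S(470,145),(27,35,120)),(sc,S(470,307),(27,35,0)),(sc,S(540,275),(-27,35,0)),
(si,D(122,48),(-27,35,120)),(si,D(240,52),(27,35,120)),(si,D(213,178),(27,-35,120)),(si,D(95,165),(-27,-35,120))]
f2=lambda q:np.concatenate([proj(p,T(q,[l],8))[0]-o for p,o,l in obs2])
r=least_squares(f2,[450,-220,np.pi/2],x_scale=[10,10,.1],loss="soft_l1");print("psu",r.x[:2],np.degrees(r.x[2]));print(f2(r.x).reshape(-1,2).round(1).tolist())
c,s=np.cos(b[2]),np.sin(b[2]);d=r.x[:2]-b[:2]
print("psu in board frame",c*d[0]+s*d[1],-s*d[0]+c*d[1])
print("bx,by dirs",(c,s),(-s,c))
E
python3 fit.py
```

```text
beam screw (array([535.89457221, -76.61903229,  65.70998073]), np.float64(0.6391750256107684))
stop [484.90679192  53.49850367] 78.38265960994309
[[0.1, -1.2], [0.7, 0.2], [1.5, 0.0], [-1.4, -0.1], [0.5, 0.9], [0.1, -1.2], [-4.6, 2.4], [6.5, -1.2], [0.8, 0.1], [1.1, 0.4]]
psu [ 447.14718338 -159.10560822] 76.64887335505473
[[-0.8, -1.3], [-0.1, -0.7], [1.0, -0.7], [0.8, -0.6], [-1.3, 1.4], [0.2, 0.9], [-0.2, -0.5], [0.9, -0.0], [0.8, -0.4], [-1.7, 0.7]]
psu in board frame -215.85259594619956 -5.8269422630644385
bx,by dirs (np.float64(0.20137437734523783), np.float64(0.9795143491285964)) (np.float64(-0.9795143491285964), np.float64(0.20137437734523783))
```

```bash
sed -i 's/(16,65,25)),(sc,S(178,503),(0,65,0))/(0,65,25)),(sc,S(178,503),(16,65,0))/' fit.py
cat >> fit.py <<'E'
print("beam tip -y",tri(S(300,190),D(340,305)))
print("beam tip +y",tri(S(232,215),D(450,312)))
for n,L in [("green",((440,390),(379,150))),("black",((283,472),(586,156)))]:
    X,e=tri(S(*L[0]),D(*L[1])); d=X[:2]-b[:2]; print(n,X,e,"board",c*d[0]+s*d[1],-s*d[0]+c*d[1])
E
python3 fit.py
```

```text
beam screw (array([535.89457221, -76.61903229,  65.70998073]), np.float64(0.6391750256107684))
stop [485.65456388  53.75773916] 78.20615021078315
[[-0.0, -1.3], [0.3, 0.1], [1.4, 0.1], [-1.3, -0.1], [0.5, 1.2], [0.3, -1.0], [0.6, -0.4], [0.7, 1.4], [0.9, 0.4], [1.2, 0.6]]
psu [ 447.14718338 -159.10560822] 76.64887335505473
[[-0.8, -1.3], [-0.1, -0.7], [1.0, -0.7], [0.8, -0.6], [-1.3, 1.4], [0.2, 0.9], [-0.2, -0.5], [0.9, -0.0], [0.8, -0.4], [-1.7, 0.7]]
psu in board frame -216.2402215076762 -5.812883617330812
bx,by dirs (np.float64(0.20439097764067893), np.float64(0.9788893340204946)) (np.float64(-0.9788893340204946), np.float64(0.20439097764067893))
beam tip -y (array([512.84968879, -95.24131429,  63.84367891]), np.float64(1.2468028271650269))
beam tip +y (array([523.72384542, -51.05479829,  64.71645435]), np.float64(0.600898072955431))
green [384.7148988  -66.73689551  14.32914193] 0.22083275995447593 board -138.5820695209497 74.18074534912515
black [403.60028582  31.43740864  12.91376011] 0.2711288884925409 board -38.62028758981394 75.75998342649629
```

Request:
play_rows([
  [[0.09, 0.09, 0], 0.1, 0],
  [[0.18, 0.18, 0], 0.2, 0],
  [[0.27, 0.27, 0], 0.3, 0],
  [[0.36, 0.36, 0], 0.4, 0],
  [[0.45, 0.45, 0], 0.5, 0],
  [[0.54, 0.54, 0], 0.6, 0],
  [[0.63, 0.63, 0], 0.7, 0],
  [[0.72, 0.72, 0], 0.8, 0],
  [[0.81, 0.81, 0], 0.9, 0],
  [[0.9, 0.9, 0], 1, 0],
])

```text
clock: 2.1
position: [413.7, -337.4, 405.0]
ee_rot: [-0.369, 0.929, -0.0, 0.0]
contact_force: [0.1, -0.9, 0.6]
gripper_width: 42.6
```

Request:
play_rows([
  [[0.01, 0.06, 0], 0.25, 0],
  [[0.02, 0.12, 0], 0.5, 0],
  [[0.03, 0.2, 0], 0.75, 0],
  [[0.05, 0.27, 0], 1, 0],
  [[0.05, 0.27, 0], 1, 0],
])

```text
clock: 2.72
position: [428.9, -255.5, 405.3]
ee_rot: [-0.598, 0.802, -0.0, 0.0]
contact_force: [0.0, -0.4, 0.0]
gripper_width: 42.7
```

Run:
```python
from h import *
s=arm.read_state(); q=s["ee_rot"]; print(s["position"],2*np.degrees(np.arctan2(q[1],q[0])),s["joints"],s["contact_force"])
p=arm.get_image("wrist"); save(p,"w1.png")
```

```text
[ 428.9379652  -255.53547503  405.31828323] 253.40146332907094 [-2.11526546e-01  1.69316093e-01 -2.92073730e-01 -1.49966410e-04
 -1.10816769e+00 -7.81057232e-02] [ 0.01980395 -0.38469228  0.03650136]
```

View pics/w1.png

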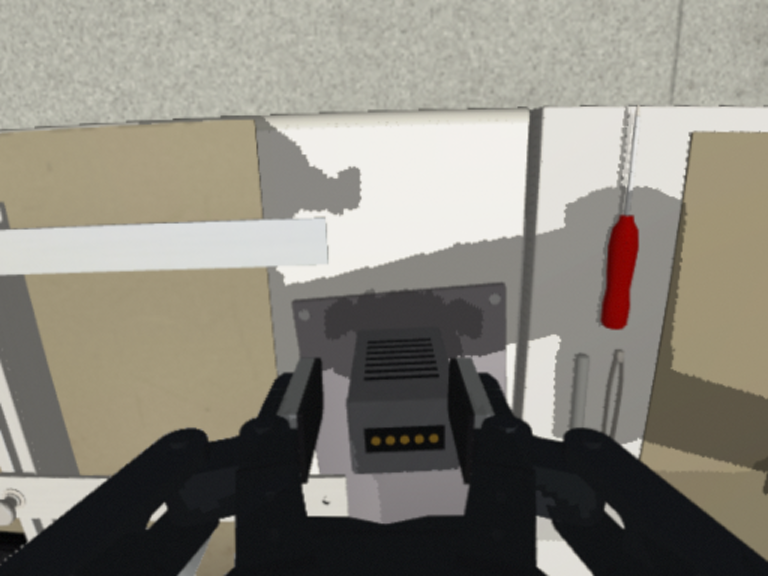

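Run:
```python
from h import *
p=arm.get_image("wrist"); si=arm.get_image("side")
print("beam2 tip",ray(si,[[125,256],[137,256]],65))
g=lambda L:[( (a+.5)/1.5-.5,(b+.5)/1.5-.5) for a,b in L]
for n,L,z in [("rear top",[(348,404),(455,395)],128),("front top",[(355,472),(462,462)],128),("board rear",[(292,300),(505,284)],8)]:
    X=ray(p,g(L),z); d=X[1]-X[0]; print(n,X.round(1).tolist(),np.hypot(*d[:2]),np.degrees(np.arctan2(d[1],d[0]))-90)
im=p["pixels"][190:320,190:360,::-1]
cv2.imwrite("pics/w1c.png",cv2.resize(im,None,fx=4.5,fy=4.5,interpolation=cv2.INTER_CUBIC))
```

```text
beam2 tip [[ 469.30250831 -292.21589812   65.        ]
 [ 473.22949459 -266.41334447   65.        ]]
rear top [[472.5, -193.7, 128.0], [408.9, -181.2, 128.0]] 64.78568579646173 78.86668425574575
front top [[483.8, -144.9, 128.0], [416.2, -132.8, 128.0]] 68.66498159781816 79.79372858587124
board rear [[518.3, -234.5, 8.0], [344.7, -197.4, 8.0]] 177.46964017439294 77.92676400972684
```

View pics/w1c.png

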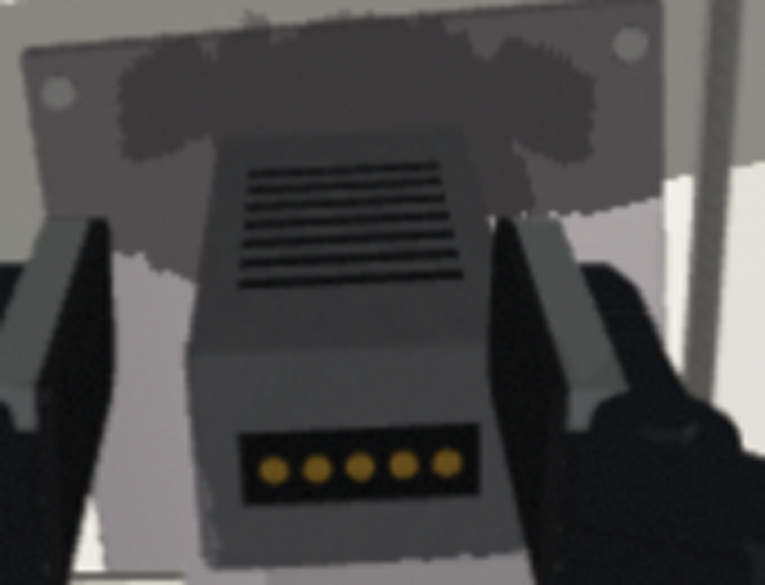

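Run:
```python
from h import *
p=arm.get_image("wrist")
g=lambda L:[(190+(a+.5)/4.5-.5,190+(b+.5)/4.5-.5) for a,b in L]
for n,L,z in [("rear top",[(190,352),(490,344)],128),("front top",[(207,570),(520,553)],128),("board rear",[(22,48),(658,2)],8),("rear bottom",[(215,140),(465,128)],8)]:
    X=ray(p,g(L),z); d=X[1]-X[0]; print(n,X.round(1).tolist(),np.hypot(*d[:2]),np.degrees(np.arctan2(d[1],d[0]))-90, X.mean(0))
```

```text
rear top [[471.8, -195.8, 128.0], [413.5, -180.2, 128.0]] 60.349588055968624 75.06404183219348 [ 442.6626593  -188.02476002  128.        ]
front top [[485.0, -144.0, 128.0], [419.8, -129.0, 128.0]] 66.97010213240422 77.03732403729188 [ 452.40498215 -136.48791344  128.        ]
board rear [[518.2, -234.8, 8.0], [345.6, -197.1, 8.0]] 176.63215731324595 77.6898773323476 [ 431.87118092 -215.92308081    8.        ]
rear bottom [[475.0, -193.1, 8.0], [406.1, -176.3, 8.0]] 70.93644601027113 76.29917732637205 [ 440.56965451 -184.70313173    8.        ]
```

Request:
play_rows([
  [[-0.005, 0, -0.12], 0.05, 0],
  [[-0.01, 0, -0.24], 0.1, 0],
  [[-0.017, 0, -0.36], 0.1, 0],
  [[-0.017, 0, -0.465], 0.1, 0],
  [[-0.017, 0, -0.465], 0.1, 0],
])

```text
clock: 3.55
position: [422.7, -257.3, 263.5]
ee_rot: [-0.617, 0.787, 0.002, -0.002]
contact_force: [1.1, 0.0, 0.3]
gripper_width: 42.9
```

Run:
```python
from h import *
s=arm.read_state(); q=s["ee_rot"]; print(s["position"],2*np.degrees(np.arctan2(q[1],q[0])),s["contact_force"])
p=arm.get_image("scene"); cv2.imwrite("pics/s2.png",cv2.resize(p["pixels"][80:260,180:360,::-1],None,fx=3.3,fy=3.3))
```

```text
[ 422.67451538 -257.30002552  263.45987009] 256.1306484849796 [1.12545348 0.01951392 0.30269399]
```

View pics/s2.png

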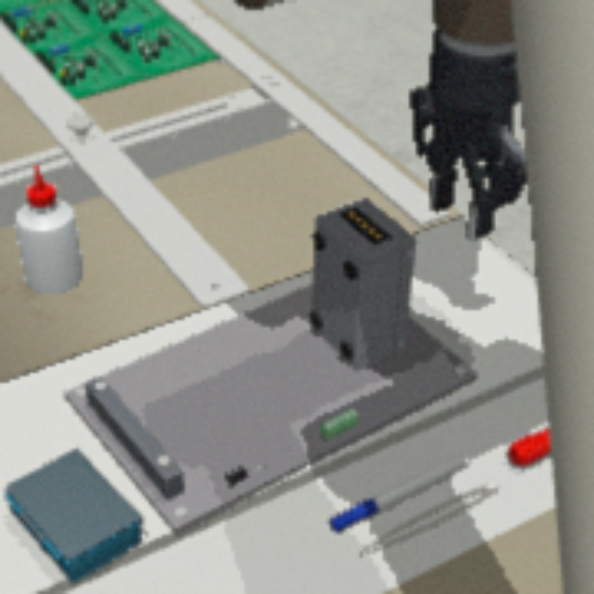

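Request:
play_rows([
  [[0.012, 0.049, 0], 0, 0],
  [[0.023, 0.097, 0], 0, 0],
  [[0.035, 0.146, 0], 0, 0],
  [[0.043, 0.178, 0], 0, 0],
  [[0.048, 0.198, 0], 0, 0],
  [[0.053, 0.217, 0], 0, 0],
  [[0.057, 0.237, 0], 0, 0],
  [[0.062, 0.256, 0], 0, 0],
  [[0.067, 0.276, 0], 0, 0],
])

```text
clock: 4.72
position: [443.7, -174.4, 265.1]
ee_rot: [-0.617, 0.787, 0.0, -0.0]
contact_force: [-0.7, -0.2, 1.8]
gripper_width: 42.8
```

Run:
```python
from h import *
s=arm.read_state(); q=s["ee_rot"]; print(s["position"],2*np.degrees(np.arctan2(q[1],q[0])),s["contact_force"])
p=arm.get_image("scene"); cv2.imwrite("pics/s3.png",cv2.resize(p["pixels"][80:260,180:360,::-1],None,fx=3.3,fy=3.3))
```

```text
[ 443.72165571 -174.39725033  265.12082379] 256.1539943522898 [-0.74429498 -0.16092971  1.83035064]
```

View pics/s3.png

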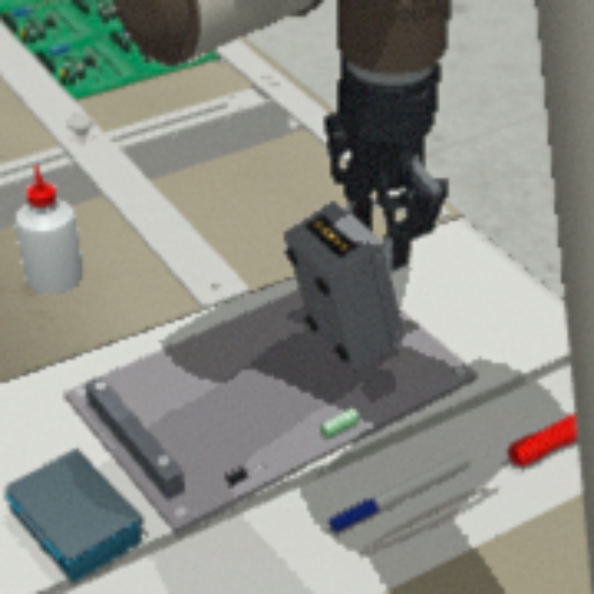

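The PSU is tilting cleanly toward the rail with its feet edge as the pivot (crop 340,280). I'll continue.

Request:
play_rows([
  [[0.005, 0.02, 0], 0, 0],
  [[0.01, 0.04, 0], 0, 0],
  [[0.014, 0.06, 0], 0, 0],
  [[0.019, 0.08, 0], 0, 0],
  [[0.023, 0.095, 0], 0, 0],
  [[0.026, 0.11, 0], 0, 0],
  [[0.026, 0.11, 0], 0, 0],
  [[0.026, 0.11, 0], 0, 0],
])

```text
clock: 5.78
position: [451.6, -140.9, 265.0]
ee_rot: [-0.617, 0.787, 0.0, -0.0]
contact_force: [0.1, -0.5, -0.3]
gripper_width: 42.7
```

Run:
```python
from h import *
s=arm.read_state(); q=s["ee_rot"]; print(s["position"],2*np.degrees(np.arctan2(q[1],q[0])),s["contact_force"])
p=arm.get_image("scene"); cv2.imwrite("pics/s4.png",cv2.resize(p["pixels"][80:260,180:360,::-1],None,fx=3.3,fy=3.3))
```

```text
[ 451.62556691 -140.92130765  265.03593332] 256.1740680088965 [ 0.06783938 -0.51233803 -0.28360959]
```

View pics/s4.png

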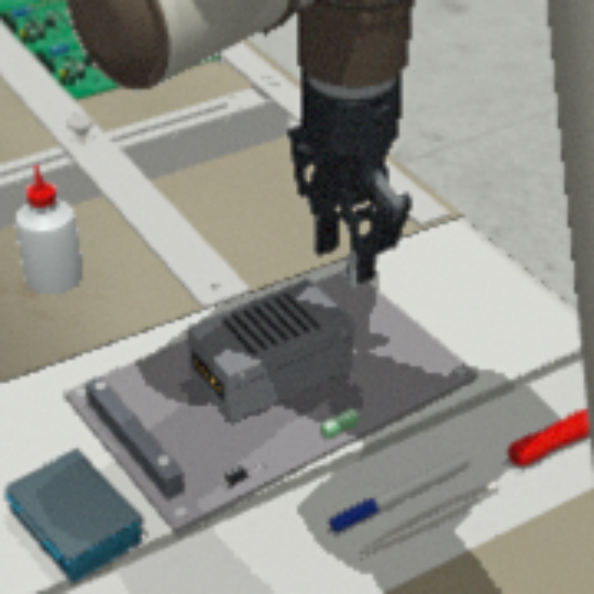

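Toppled onto its feet, socket face toward the rail. I'll back off and measure.

Request:
play_rows([
  [[-0.01, -0.05, 0], 0, 0],
  [[-0.02, -0.1, 0], 0.05, 0],
  [[-0.035, -0.16, 0], 0.06, 0],
  [[-0.035, -0.16, 0], 0.06, 0],
])

```text
clock: 6.32
position: [440.5, -190.4, 264.9]
ee_rot: [-0.628, 0.778, 0.001, -0.0]
contact_force: [0.9, -0.8, 0.0]
gripper_width: 42.4
```

Run:
```python
from h import *
import pickle
s=arm.read_state(); q=s["ee_rot"]; print(s["position"],2*np.degrees(np.arctan2(q[1],q[0])),s["contact_force"])
p=arm.get_image("scene"); w=arm.get_image("wrist"); si=arm.get_image("side"); pickle.dump((p,w,si),open("p5.pkl","wb"))
cv2.imwrite("pics/s5.png",cv2.resize(p["pixels"][150:250,195:315,::-1],None,fx=6,fy=6,interpolation=cv2.INTER_CUBIC))
cv2.imwrite("pics/d5.png",cv2.resize(si["pixels"][200:300,150:305,::-1],None,fx=5,fy=5,interpolation=cv2.INTER_CUBIC))
save(w,"w5.png")
```

```text
[ 440.52518169 -190.41000822  264.90596501] 257.81013851048885 [ 0.8725184  -0.75652059  0.03007677]
```

View pics/s5.png

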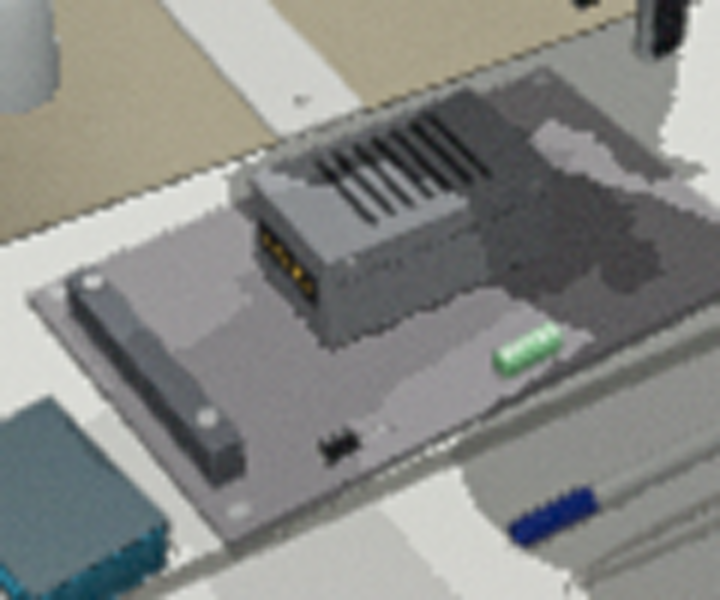

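View pics/d5.png

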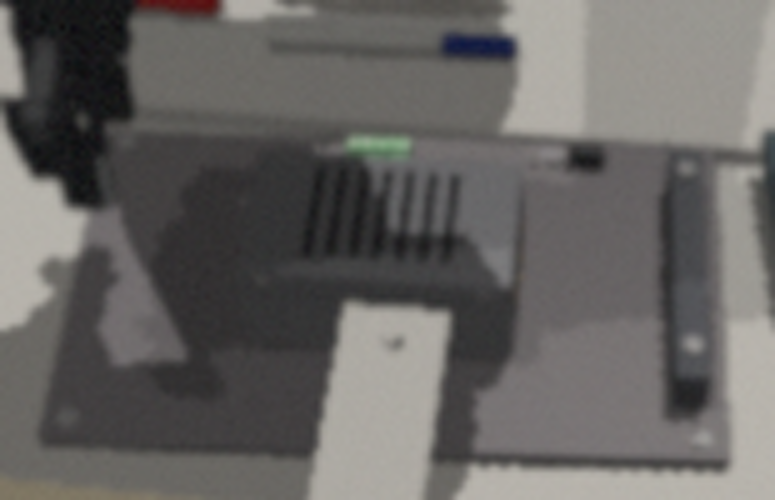

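View pics/w5.png

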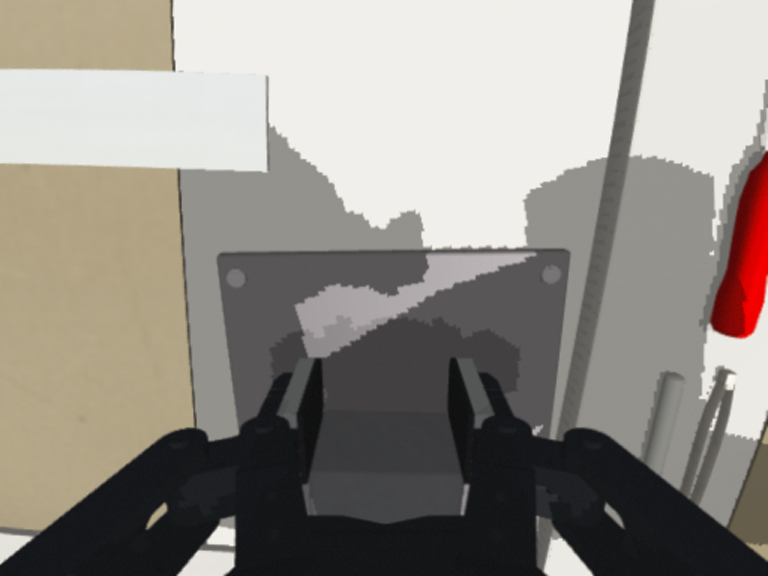

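```bash
cat > fit2.py <<'E'
from h import *
import pickle,sys
from scipy.optimize import least_squares
B=(485.65,53.76,np.radians(78.2))
def bf(q):
    c,s=np.cos(B[2]),np.sin(B[2]);d=np.array(q[:2])-B[:2];return c*d[0]+s*d[1],-s*d[0]+c*d[1]
def T(q,L,z0=8):
    c,s=np.cos(q[2]),np.sin(q[2]);L=np.array(L,float)
    return np.c_[q[0]+c*L[:,0]-s*L[:,1],q[1]+s*L[:,0]+c*L[:,1],z0+L[:,2]]
def fit(obs,x0=(460,-75,1.35)):
    f=lambda q:np.concatenate([proj(p,T(q,[l]))[0]-o for p,o,l in obs])
    r=least_squares(f,x0,x_scale=[10,10,.1],loss="soft_l1")
    print("psu",r.x[:2],np.degrees(r.x[2]),"board",bf(r.x),"lead gap",-(bf(r.x)[0]+60)); print(f(r.x).reshape(-1,2).round(1).tolist()); return r.x
def crop(ox,oy,k): return lambda u,v:np.array([ox+(u+.5)/k-.5,oy+(v+.5)/k-.5])
E
python3 - <<'E'
from fit2 import *
p,w,si=pickle.load(open("p5.pkl","rb"))
S=crop(195,150,6);D=crop(150,200,5);W=crop(0,0,1.5)
fit([(p,S(252,182),(60,-35,58)),(p,S(328,264),(60,35,58)),(p,S(332,347),(60,35,4)),(p,S(465,88),(-60,-35,58)),
(si,D(513,286),(60,-35,58)),(si,D(522,170),(60,35,58)),(w,W(308,474),(-60,-35,58)),(w,W(465,470),(-60,35,58)),(w,W(322,411),(-60,-35,4)),(w,W(455,411),(-60,35,4))])
E
```

```text
psu [466.93492948 -72.19117647] 77.02447371382138 board (np.float64(-127.1166572552247), np.float64(-7.436946101880466)) lead gap 67.1166572552247
[[-0.6, -1.4], [0.4, -0.1], [0.3, 1.0], [1.1, -0.9], [1.0, -0.3], [1.0, -2.0], [-0.6, 0.1], [1.0, 4.1], [0.4, -1.9], [-3.1, -0.8]]
```

Request:
play_rows([
  [[0, 0, -0.08], 0.01, 0],
  [[0, 0, -0.16], 0.01, 0],
  [[0, 0, -0.235], 0.01, 0],
  [[0, 0, -0.235], 0.01, 0],
  [[0, 0, -0.235], 0.01, 0],
])

```text
clock: 7.1
position: [441.5, -189.0, 195.2]
ee_rot: [-0.631, 0.776, 0.0, 0.0]
contact_force: [-0.1, -0.7, 0.3]
gripper_width: 42.8
```

Run:
```python
from fit2 import *
s=arm.read_state(); q=s["ee_rot"]; print(s["position"],bf(s["position"]),2*np.degrees(np.arctan2(q[1],q[0])),s["contact_force"])
p=arm.get_image("scene"); si=arm.get_image("side")
a=cv2.resize(p["pixels"][110:230,215:325,::-1],None,fx=3.5,fy=3.5); b=cv2.resize(si["pixels"][190:310,140:250,::-1],None,fx=3.5,fy=3.5)
cv2.imwrite("pics/s6.png",np.hstack([a,b]))
```

```text
[ 441.5461439  -188.99555504  195.16886649] (np.float64(-246.64456071281745), np.float64(-6.470726114753518)) 258.2862352067348 [-0.11222272 -0.712905    0.30928622]
```

View pics/s6.png

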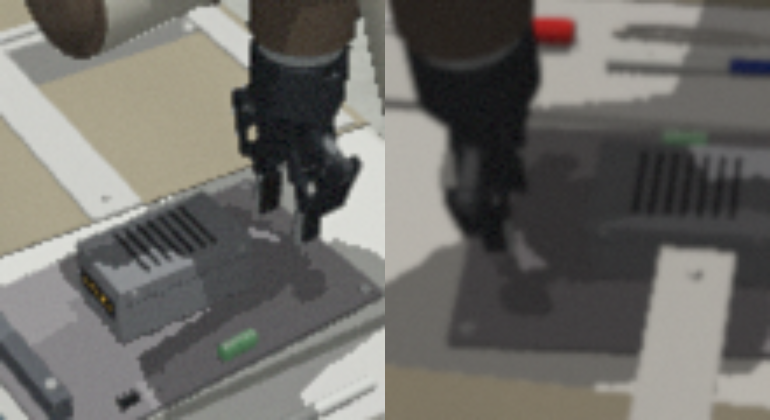

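Request:
play_rows([
  [[0.009, 0.045, 0], 0, 0],
  [[0.019, 0.09, 0], 0, 0],
  [[0.027, 0.13, 0], 0, 0],
  [[0.033, 0.157, 0], 0, 0],
  [[0.037, 0.177, 0], 0, 0],
  [[0.041, 0.197, 0], 0, 0],
  [[0.045, 0.216, 0], 0, 0],
  [[0.049, 0.236, 0], 0, 0],
  [[0.053, 0.255, 0], 0, 0],
  [[0.057, 0.275, 0], 0, 0],
  [[0.061, 0.294, 0], 0, 0],
])

```text
clock: 8.57
position: [459.5, -101.1, 195.6]
ee_rot: [-0.631, 0.776, -0.0, -0.0]
contact_force: [-0.8, -5.0, 2.8]
gripper_width: 42.5
```

```bash
cat > look.py <<'E'
import sys
from fit2 import *
n=sys.argv[1]
s=arm.read_state(); q=s["ee_rot"]; print(s["clock"],s["position"],bf(s["position"]),2*np.degrees(np.arctan2(q[1],q[0])),s["contact_force"])
p=arm.get_image("scene"); si=arm.get_image("side"); pickle.dump((p,si),open("p%s.pkl"%n,"wb"))
cv2.imwrite("pics/s%s.png"%n,cv2.resize(p["pixels"][150:250,195:315,::-1],None,fx=6,fy=6,interpolation=cv2.INTER_CUBIC))
cv2.imwrite("pics/d%s.png"%n,cv2.resize(si["pixels"][200:300,175:305,::-1],None,fx=6,fy=6,interpolation=cv2.INTER_CUBIC))
E
python3 look.py 7
```

```text
8.575 [ 459.46381273 -101.05436318  195.62987226] (np.float64(-156.8977033359404), np.float64(-6.026121287682454)) 258.2464437162579 [-0.77216761 -5.01532757  2.81663026]
```

View pics/s7.png

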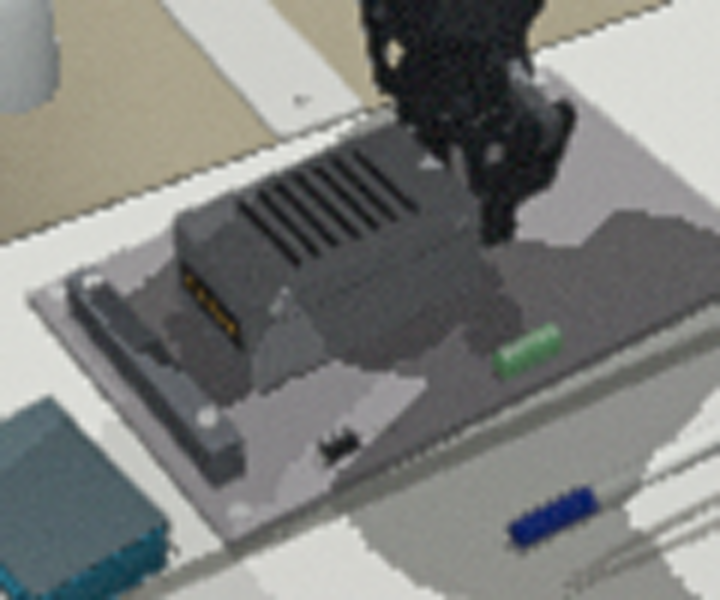

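View pics/d7.png

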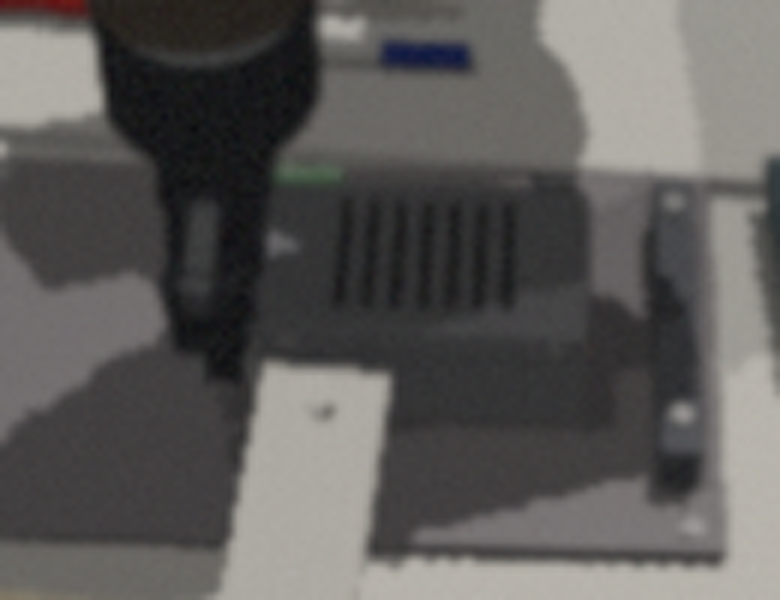

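About 25 mm of gap is left and the push force is ~5 N. I'll continue slowly.

Request:
play_rows([
  [[0.004, 0.02, 0], 0, 0],
  [[0.008, 0.037, 0], 0, 0],
  [[0.011, 0.053, 0], 0, 0],
  [[0.014, 0.067, 0], 0, 0],
  [[0.016, 0.077, 0], 0, 0],
])

```text
clock: 9.3
position: [464.3, -77.5, 195.5]
ee_rot: [-0.631, 0.776, 0.0, -0.0]
contact_force: [-0.7, -4.1, 3.8]
gripper_width: 42.4
```

```bash
python3 look.py 8
```

```text
9.3 [464.26845363 -77.47350926 195.53742662] (np.float64(-132.8326443444521), np.float64(-5.907036053050241)) 258.270290270333 [-0.68146688 -4.0921487   3.75293094]
```

View pics/s8.png

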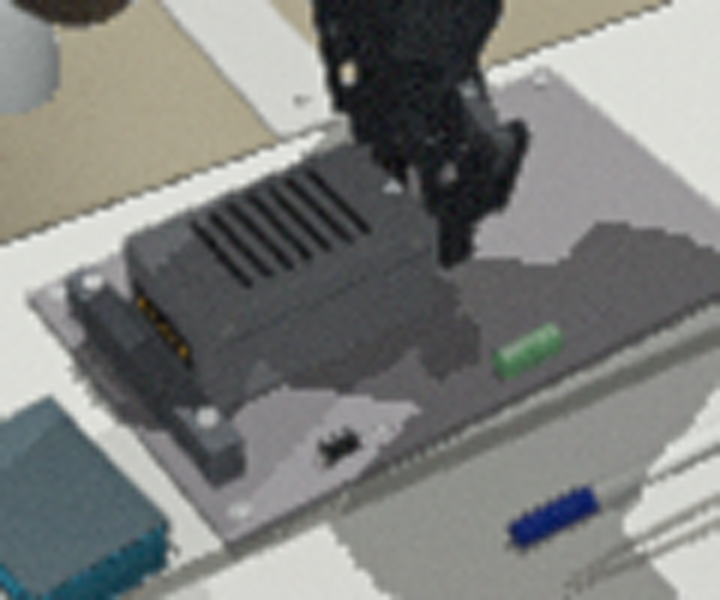

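View pics/d8.png

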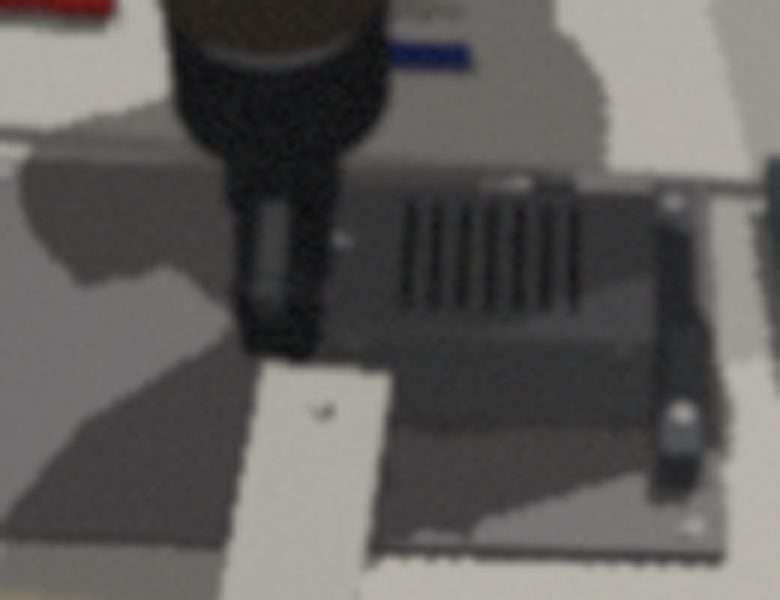

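Request:
play_rows([
  [[0.001, 0.004, 0], 0, 0],
  [[0.002, 0.008, 0], 0, 0],
  [[0.002, 0.012, 0], 0, 0],
  [[0.002, 0.012, 0], 0, 0],
])

```text
clock: 9.9
position: [464.8, -74.9, 195.6]
ee_rot: [-0.631, 0.776, -0.0, -0.001]
contact_force: [1.3, -13.6, 3.1]
gripper_width: 42.5
```

Request:
play_rows([
  [[0.001, 0.005, 0], 0, 0],
  [[0.001, 0.007, 0], 0, 0],
  [[0.001, 0.007, 0], 0, 0],
])

```text
clock: 10.28
position: [464.9, -74.5, 195.8]
ee_rot: [-0.631, 0.776, -0.001, -0.002]
contact_force: [1.0, -17.3, 3.4]
gripper_width: 43.1
```

```bash
python3 look.py 9
```

```text
10.275 [464.92208547 -74.53083017 195.77907615] (np.float64(-129.81848661303206), np.float64(-5.945088686346775)) 258.2556236289504 [  0.98373993 -17.33670449   3.369879  ]
```

View pics/s9.png

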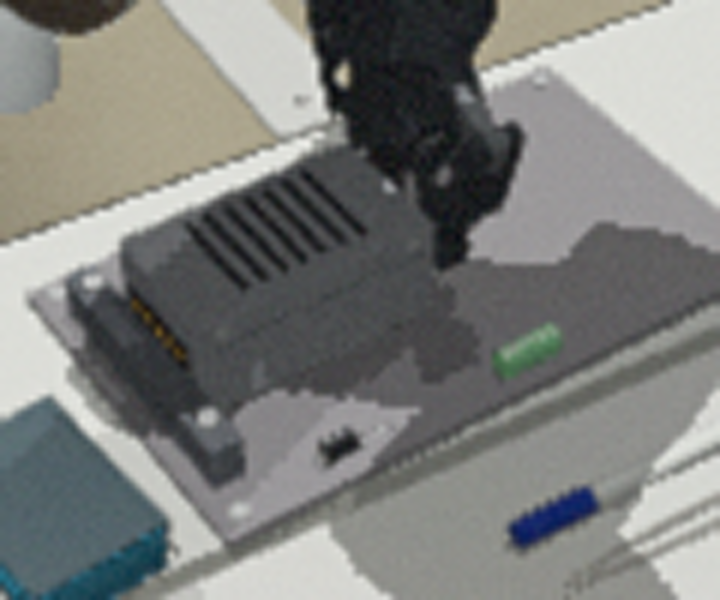

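View pics/d9.png

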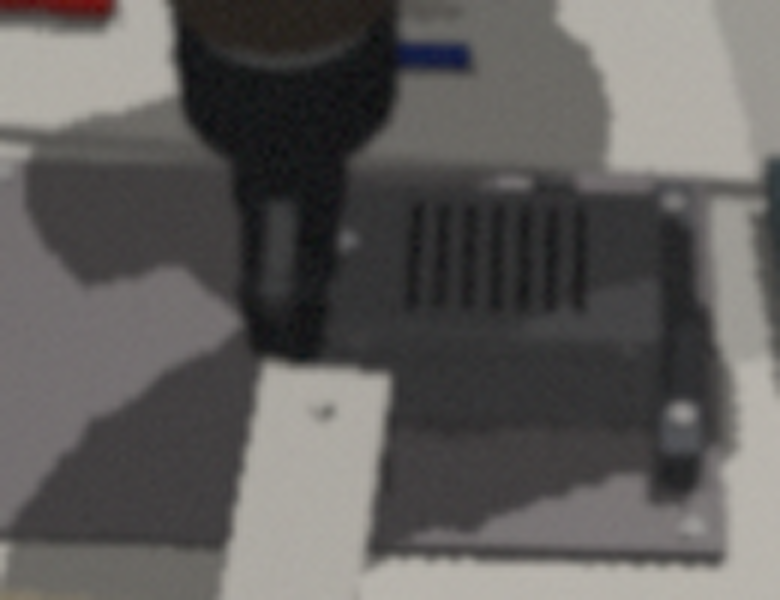

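Request:
play_rows([
  [[0.001, 0.007, 0], 0, 0],
  [[0.002, 0.01, 0], 0, 0],
  [[0.002, 0.01, 0], 0, 0],
  [[0.002, 0.01, 0], 0, 0],
])

```text
clock: 10.88
position: [465.2, -74.0, 196.1]
ee_rot: [-0.631, 0.776, -0.001, -0.003]
contact_force: [0.6, -23.2, 4.5]
gripper_width: 42.5
```

Run:
```python
from fit2 import *
s=arm.read_state();print(s["position"],bf(s["position"]),s["contact_force"],s["wrist_torque"])
```

```text
[465.1831478  -73.95057979 196.07235996] (np.float64(-129.1971122246723), np.float64(-6.081975181291757)) [  0.64359756 -23.1860846    4.53337482] [-5.73051046 -0.26205089  0.08358288]
```

Yaw moment is only 0.08 N·m at 23 N, so both fingers share the load and the end is square. I'll retreat straight back, then up and away.

Request:
play_rows([
  [[-0.004, -0.02, 0], 0, 0],
  [[-0.014, -0.065, 0], 0, 0],
  [[-0.027, -0.13, 0], 0, 0],
  [[-0.041, -0.2, 0], 0, 0],
  [[-0.055, -0.27, 0.1], 0, 0],
  [[-0.07, -0.35, 0.25], 0, 0],
  [[-0.1, -0.5, 0.4], 0, 0],
  [[-0.12, -0.6, 0.5], 0, 0],
  [[-0.12, -0.6, 0.5], 0, 0],
])

```text
clock: 12.0
position: [429.3, -255.6, 348.5]
ee_rot: [-0.63, 0.777, -0.004, -0.001]
contact_force: [-0.6, -0.5, -0.3]
gripper_width: 42.6
```

```bash
python3 look.py 10
python3 - <<'E'
from fit2 import *
w=arm.get_image("wrist"); save(w,"w10.png")
p,si=pickle.load(open("p10.pkl","rb"))
for c in (p,si):
    pass
E
```

```text
12.0 [ 429.27508556 -255.59362455  348.49122097] (np.float64(-314.3446220910015), np.float64(-8.078029554068053)) 258.0697231693807 [-0.6306237  -0.5230397  -0.25148088]
```

View pics/s10.png

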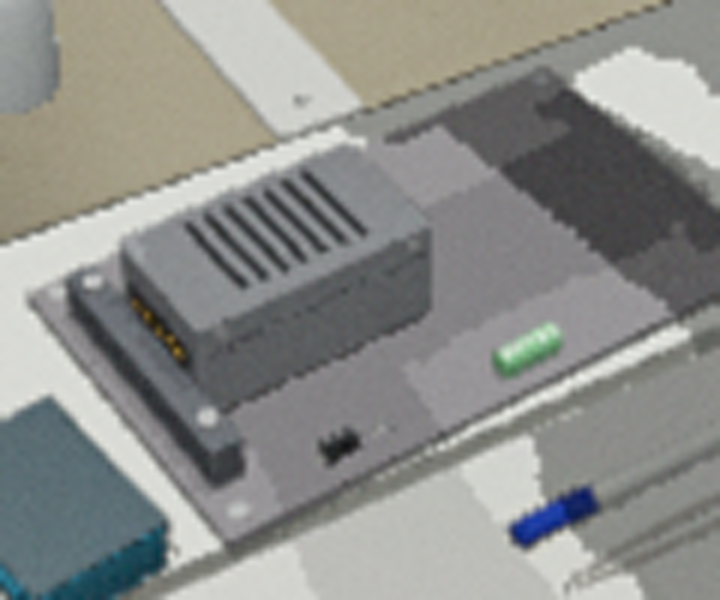

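View pics/d10.png

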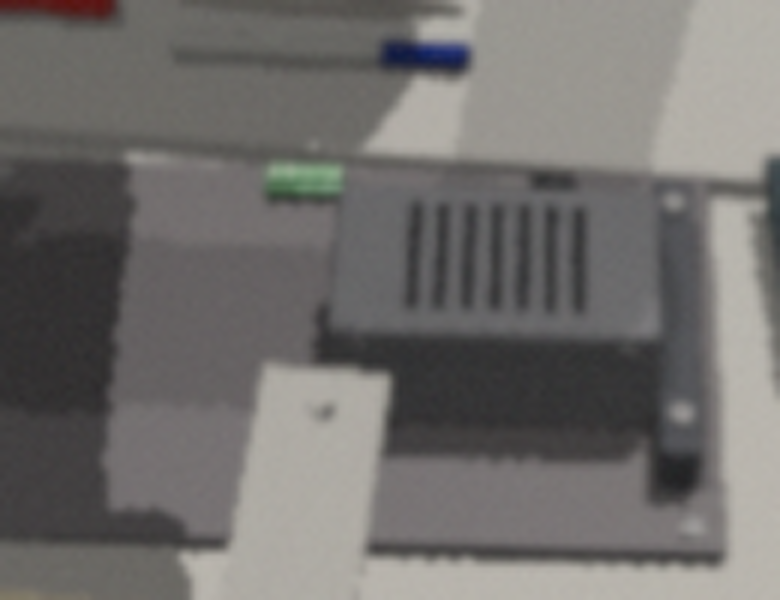

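View pics/w10.png

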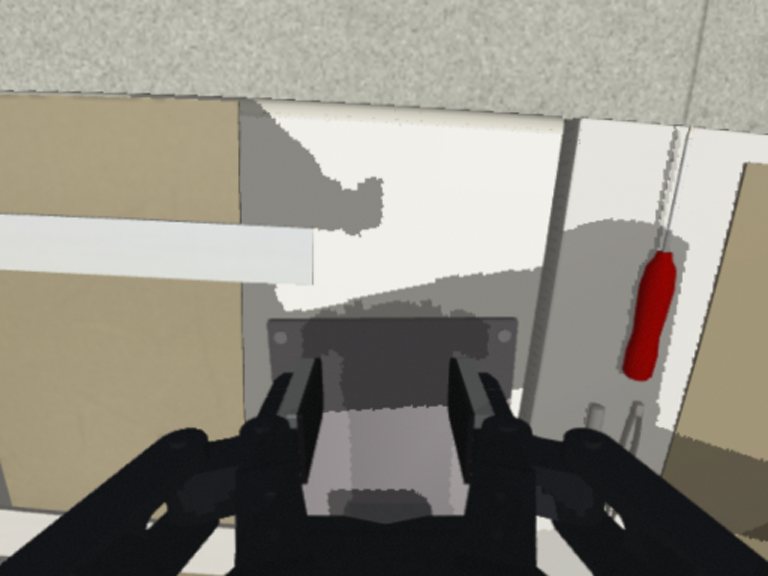

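Run:
```python
from fit2 import *
p,si=pickle.load(open("p10.pkl","rb"))
S=crop(195,150,6);D=crop(175,200,6)
o=[(p,S(120,246),(60,-35,58)),(p,S(202,332),(60,35,58)),(p,S(432,232),(-60,35,58)),(p,S(433,312),(-60,35,4)),(p,S(350,150),(-60,-35,58)),
(si,D(660,335),(60,-35,58)),(si,D(657,190),(60,35,58)),(si,D(330,332),(-60,-35,58)),(si,D(342,190),(-60,35,58))]
fit(o)
for c,n,f,box in ((p,"ov_s",6,(195,150,120,100)),(si,"ov_d",6,(175,200,130,100))):
    x,y,w,h=box
    im=cv2.resize(c["pixels"][y:y+h,x:x+w,::-1],None,fx=f,fy=f,interpolation=cv2.INTER_CUBIC)
    q=(*T(B,[(-60,-6,0)])[0][:2],B[2])
    t=proj(c,T(q,[(60,-35,58),(60,35,58),(-60,35,58),(-60,-35,58)])); t=((t-[x,y]+.5)*f).astype(int)
    cv2.polylines(im,[t],True,(0,0,255),1)
    t=proj(c,T(B,[(0,-65,25),(0,65,25),(16,65,25),(16,-65,25)])); t=((t-[x,y]+.5)*f).astype(int)
    cv2.polylines(im,[t],True,(0,255,0),1); cv2.imwrite(f"pics/{n}.png",im)
```

```text
psu [477.84773859  -4.9978899 ] 79.14574437572703 board (np.float64(-59.111713911808096), np.float64(-4.378377241684938)) lead gap -0.8882860881919044
[[-0.5, -1.1], [-0.2, 0.1], [0.9, -1.9], [0.6, -0.3], [-0.4, -2.2], [1.3, 0.2], [0.7, -0.6], [-0.2, -0.4], [-0.2, -1.6]]
```

View pics/ov_s.png

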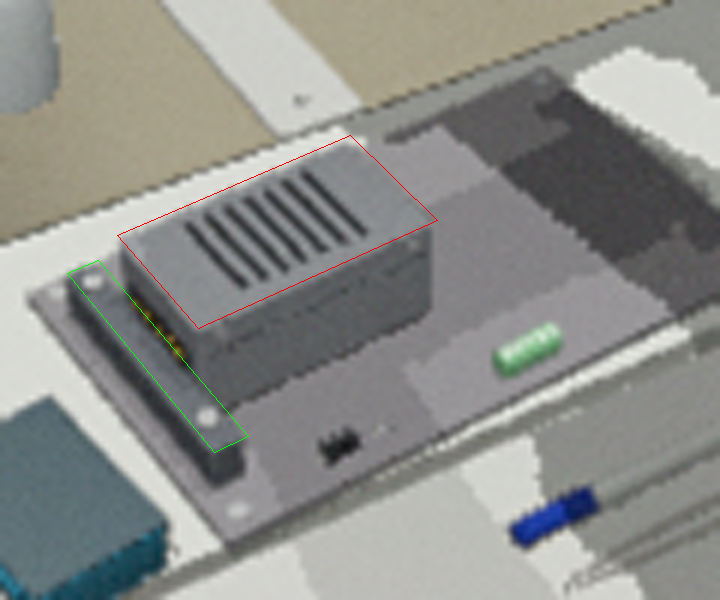

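View pics/ov_d.png

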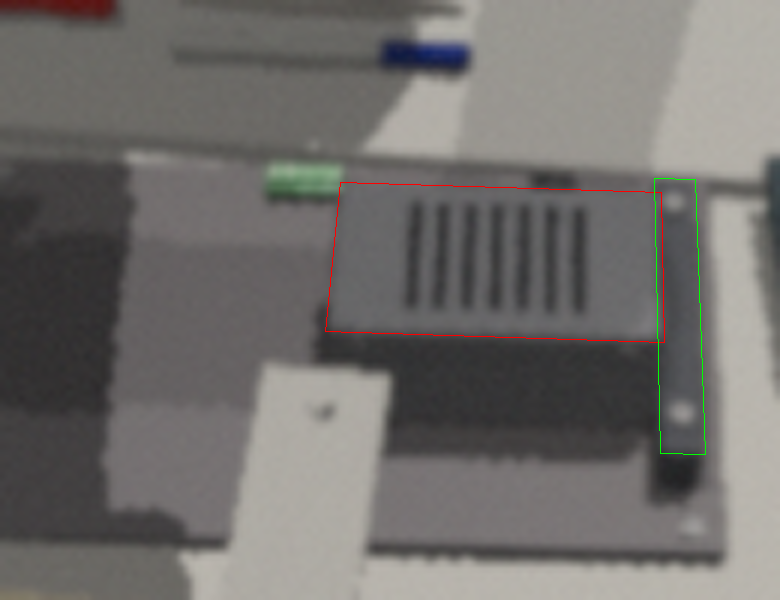

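```bash
python3 -c "
from bench import arm
print(arm.job_done())"
```

```text
the job is handed in; nothing more can be done
None
```

The power supply now lies on its feet with its leading end against the stop rail. I handed the job in at about 12 s of the 48 s allowed.

- **What I did:** I pushed the standing power supply near the top of its vented side with both half-open fingers until it fell onto its feet. I then pushed its rear end about 67 mm to the rail and pressed gently. The largest force I read was about 23 N. Finally I backed straight off and lifted clear, so the robot is touching nothing.
- **Flush:** The rail stopped the push firmly. The fit to the two camera pictures puts the end face 0.9 mm past the rail, which can only be calibration error.
- **Square:** The twisting moment on the gripper was only 0.08 N·m while pressing, so both fingers carried the load evenly. The picture fit disagrees slightly, showing the box about 0.9° off the rail. That is within my pixel-picking error, but it is the weakest of the checks.
- **Position along the rail:** The power supply's centre is about 4–6 mm from the middle of the rail, well within its length.
- **Other things:** The case, terminal block and capacitor look unmoved in the last pictures, judged by eye only. The arm was never near the orange look-alike, but I did not check it again at the end.

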